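Pack the seasoning caddy and wedge the row tight

ROBOT

A 6-joint arm with a two-finger parallel gripper is mounted at the origin on a cart in front of the work surface, level with it; the furniture and walls round the work are solid. World frame = base frame: x ahead of the robot, y to its left, z up, the work surface at z = 0. Lengths are in m, angles in rad, forces in N, time in s.
With the tool pointing down it reaches from about 0.3 to 0.775 m from the base axis. Payload 14.6 kg.
Tool frame: the origin (TCP) lies at the very end of the fingers, on their centre line; the grasp point (between the pads) lies 19 mm behind it; z points along the fingers, y is the line along which they close (so a half turn about z gives the same grasp; the last joint's range is limited). The gripper opens to 94 mm and grips with 3 to 60 N. Pads are 16 mm wide; open, the fingers measure 119 mm over their backs; the gripper's body (75 mm by 177 mm) begins 78 mm behind the grasp point.
Start: joints at [-1.222, 0.3, 1.521, -0, 1.321, -0.067], TCP at [0.222, -0.503, 0.205] pointing down, gripper open.
Joint ranges: [-3.03, 3.03], [-0.79, 2.21], [0.23, 2.52], [-1.04, 4.18], [0, 3.07], [-2.55, 2.55]. Speed limits (rad/s): [2.22, 2.22, 2.57, 3.14, 3.14, 3.14].

INTERFACE

Orientations are given as [roll, pitch, yaw] about the fixed x, y, z axes, in that order (R = Rz(yaw) Ry(pitch) Rx(roll)).
In Python, from station import status, vision, order, silhouettes gives the robot as it stands. The module is installed in compiled form; this text tells all that it offers.
- The arm moves only by the shell command python3 -m pendant 'ROWS' [FORCE]. ROWS is JSON, one flat list of numbers, 7 for each row, row after row: the shift along the tool's x, y, z in units of 500 mm (1.0 is 500 mm), then the turn, a rotation vector about the tool's x, y, z in units of 90 degrees (1.0 is 90 degrees), then the opening, from -1 (shut) to 1 (fully open). A call has 1 to 12 rows; each row is the pose to reach, as a shift and turn from the pose commanded when the call began, along the tool's axes at that moment; what a row does not reach only later rows make up. A row lasts 1/10 s, in which the tool goes at most 50 mm and 8.59 degrees, less where a joint would pass 70% of its speed; a pose out of reach is approached as far as the arm can. A call with a number of a shift or a turn outside -1 to 1 is refused whole. A call with a gripper value outside its range is refused whole. The fingers move at their own pace and stop on an object; FORCE is the grip in N (left out, the last holds). Time passes only in rows, so rows that repeat a pose let the fingers close. It gives the time, the measured TCP pose, the force, the opening and the grip force at its end, in the units of the state.
- status.get_obs(): the state, without advancing time (a new reading comes with each control period).
- vision.camera(name): name is "scene" or "side" or "wrist"; returns a dict with "pixels" (420x560x3 uint8, red, green, blue), "K" (3x3 intrinsics, pixels), "R" (3x3) and "t" (3): a world point X has camera coordinates R X + t. Camera axes: x right, y down, z forward; pixel columns grow to the right and rows downward; lengths in m; the calibration is good to about 2 mm. A picture is of the moment at which its call begins. There is no depth.
- order.hand_in(): hands the job in; it is judged then, once.
Trained networks look in a picture, given as the dict that the camera call returned (one of the last four; its "shot" number tells which), for a name from the list of things; names that differ only in an ending like _2 or _b are one class to them, and where a whole thing is asked for, a point or a joint stands for the part that bears it (a point fixed in the world has none). Each returns a list of dicts, best first, with "score" (0 to 1); they miss things now and then, are a little off and sometimes report something else, mostly with a low value. They report only what shows in the picture. A call takes as long as a camera call.
- silhouettes(target, picture): "region" (420x560 bool, what is visible of it) and "extent" ([left, top, right, bottom] in pixels, round what is visible of it).
The state is a dict: "time_s": time; "qpos": joint angles; "joint_vel": joint speeds; "tau": joint torques, N m; "ee_pos": TCP position; "eef_rot": TCP orientation; "force": force on the tool from outside, world axes, zero at the start; "moment": the same for the moment, N m; "grip_width": finger opening in m; "grip_force": force on a finger pad.
Only numpy, scipy, OpenCV 4.12 (cv2) and the standard library are available. Lean on these libraries where they do the work, as an engineer would, in place of code of your own. Each camera call takes 0.05 s, during which the arm holds its last target. There are 200 camera calls.

TASK

Pack the wooden seasoning caddy so that it can be carried out to the grill without rattling: pick the three seasonings out from among the food and stand them upright in one row, starting from the raised step - first the grey salt shaker on the step, then the dark-capped spice jar, then the green-capped one. Last, push the wooden wedge, flat face to the jars, down the gap between the green-capped jar and the slanted end until it closes the row up tight, and let go of it. Keep the seasonings upright all the while and leave the lemon, garlic and onion where they lie.

Things in the scene. Friction and masses are not known exactly. Their poses are not given: they have to be found in the camera images.
- caddy: Fixed narrow open wooden box, row along its y (all mm). Origin: mid-base on worktop, z up. Inside 54 wide (x), floor z=10, side rails to z=46. Upright end: inner face y=+80, 86 high; step in front of it y=42..80, top z=26 (shaker overhangs it). Other end leans outward: inner face y=-68.5 at floor, -93.6 at top z=86. Packed tight: shaker y=58, dark jar 15, green jar -29, wedge origin y=-60, z=22.
- salt_shaker: Salt shaker, grey contents under a rounded grey top, 44 mm diameter for the lower 74 mm, narrower above, 90 mm high, about 0.13 kg. Origin: centre of the underside, z up.
- dark_jar: Glass spice jar with a dark brown cap (small green and orange mark on top) and a green label, 105 mm high; body 42 mm, cap 44 mm diameter (the cap is the top 20 mm); about 0.11 kg. Origin: centre of the underside, z up.
- green_jar: Glass spice jar with a bright green cap (white disc on top) and a pale label, 106 mm high; body 44 mm, cap 45 mm diameter (the cap is the top 20 mm); about 0.11 kg. Origin: centre of the underside, z up.
- wedge: Pale waxed wooden wedge upright on its foot, 40 mm wide (x), 94 high. Flat face at y=+9 mm; slanted face at y=-13 at the foot, -34 at z=64. Above, grip tab 40 wide (x), y=-9..9, z=64..94: grip across x. Origin: underside, below mid-tab. 0.11 kg. Goes in at the caddy's yaw; follows the leaning end down (1 mm towards the jars per 3 mm), sliding the row together with 5 to 15 N, then stops.
- lemon: Yellow lemon, 71 x 53 x 51 mm, lying on the worktop. Origin: centre of the underside. To be left alone.
- garlic: Pinkish white garlic bulb, 60 mm across, 59 mm high. Origin: centre of the underside. To be left alone.
- onion: Brown onion, 78 mm across, 85 mm high. Origin: centre of the underside. To be left alone.

How it is judged:
On the way, in this order (a step that is already met when the one before it is completed fails the run):
1. the salt shaker stands released on the caddy's step (x of salt_shaker in the frame of caddy between -0.015 and 0.015 m and y of salt_shaker in the frame of caddy between 0.036 and 0.068 m and z of salt_shaker in the frame of caddy between 0.018 and 0.034 m and angle between salt_shaker's own z axis and vertical below 0.15 rad and contact force between the fingers and salt_shaker below 0.3 N and linear speed of salt_shaker below 0.03 m/s), for 0.2 s.
2. the dark-capped jar stands released in the row beside the shaker (x of dark_jar in the frame of caddy between -0.015 and 0.015 m and y of dark_jar in the frame of caddy between -0.016 and 0.026 m and z of dark_jar in the frame of caddy between 0.003 and 0.018 m and angle between dark_jar's own z axis and vertical below 0.15 rad and contact force between the fingers and dark_jar below 0.3 N and linear speed of dark_jar below 0.03 m/s), for 0.2 s.
3. the green-capped jar stands released in the row beside the dark-capped one (x of green_jar in the frame of caddy between -0.015 and 0.015 m and y of green_jar in the frame of caddy between -0.064 and -0.018 m and z of green_jar in the frame of caddy between 0.003 and 0.018 m and angle between green_jar's own z axis and vertical below 0.15 rad and contact force between the fingers and green_jar below 0.3 N and linear speed of green_jar below 0.03 m/s), for 0.2 s.
4. the wedge is down in the last gap and has closed the row up (x of salt_shaker in the frame of caddy between -0.012 and 0.012 m and y of salt_shaker in the frame of caddy between 0.051 and 0.065 m and z of salt_shaker in the frame of caddy between 0.021 and 0.031 m and angle between each of salt_shaker, dark_jar, green_jar's own z axis and vertical below 0.1 rad and x of dark_jar in the frame of caddy between -0.012 and 0.012 m and y of dark_jar in the frame of caddy between 0.007 and 0.023 m and z of dark_jar in the frame of caddy between 0.005 and 0.015 m and x of green_jar in the frame of caddy between -0.012 and 0.012 m and y of green_jar in the frame of caddy between -0.037 and -0.021 m and z of green_jar in the frame of caddy between 0.005 and 0.015 m and x of wedge in the frame of caddy between -0.012 and 0.012 m and y of wedge in the frame of caddy between -0.07 and -0.05 m and z of wedge in the frame of caddy between 0.004 and 0.031 m and angle between wedge's own z axis and vertical below 0.12 rad), for 0.2 s.
At the end, for the whole second after the job is handed in: In the caddy: shaker on the step at y = 58 mm (+-7), dark jar at 15 (+-8), green jar at -29 (+-8) on the floor, all within 12 mm of the middle line and 0.1 rad of upright; wedge in the gap at y = -60 (+-10), upright to 0.12 rad, foot at most 31 mm above the worktop; all at rest (all of step 4 and linear speed of each of salt_shaker, dark_jar, green_jar, wedge below 0.02 m/s); the robot touches nothing.
It fails at once if a seasoning is tipped by more than 40 degrees (angle between any of salt_shaker, dark_jar, green_jar's own z axis and vertical above 0.7 rad).
It fails at once if the lemon, garlic or onion is moved by more than 30 mm (distance of any of lemon, garlic, onion from where it was at the start of the episode above 0.03 m).
It also fails if it takes over 120 s, if anything falls off the work surface, if the arm or the gripper's body presses on something with over 40 N, if the wrist force passes 120 N, or if a joint passes its speed limit or range.

## Working session

There is one attempt and no reset: what is moved stays moved. The work goes in short steps, Python scripts to look and compute and a shell command to move; the robot and the scene stay as the last step left them, time stands still between calls to the robot, and variables do not carry over. Pictures are saved under pics/ and viewed, at most 14 in all, crops included, and the job is handed in when it is done.

```bash
mkdir -p pics; python3 - <<'E'
from station import status, vision, silhouettes
import cv2, numpy as np
o=status.get_obs(); print({k:np.round(v,3).tolist() for k,v in o.items()})
for n in ["scene","side"]:
    p=vision.camera(n); cv2.imwrite(f"pics/{n}0.png",p["pixels"][:,:,::-1]); print(n,p["K"].tolist(),np.round(p["R"],3).tolist(),np.round(p["t"],3).tolist(), "cam",np.round(-p["R"].T@p["t"],3))
    for t in ["caddy","salt_shaker","dark_jar","green_jar","wedge","lemon","garlic","onion"]:
        for r in silhouettes(t,p)[:2]: print(t,round(r["score"],2),np.round(r["extent"]).tolist(), int(r["region"].sum()))
E
```

```text
{'time_s': 0.0, 'qpos': [-1.222, 0.301, 1.522, 0.0, 1.321, -0.067], 'joint_vel': [-0.001, 0.0, 0.001, 0.0, -0.001, 0.0], 'tau': [0.002, -53.181, -35.274, 0.071, 0.024, -0.0], 'ee_pos': [0.222, -0.503, 0.205], 'eef_rot': [-3.14, -0.0, 0.416], 'force': [-0.027, -0.065, -0.951], 'moment': [0.007, 0.007, -0.014], 'grip_force': 0.0, 'grip_width': 0.094}
scene [[515.6277820546835, 0.0, 276.8142785055403], [0.0, 515.6277820546835, 213.84467741082048], [0.0, 0.0, 1.0]] [[-0.81, -0.586, -0.002], [-0.307, 0.427, -0.851], [0.5, -0.689, -0.526]] [0.439, 0.173, 1.045] cam [-0.113  0.903  0.697]
caddy 0.76 [315.0, 148.0, 386.0, 198.0] 2001
salt_shaker 0.83 [281.0, 227.0, 302.0, 263.0] 630
dark_jar 0.83 [251.0, 246.0, 278.0, 300.0] 1138
green_jar 0.63 [237.0, 221.0, 261.0, 273.0] 949
wedge 0.65 [217.0, 286.0, 236.0, 332.0] 994
lemon 0.76 [204.0, 272.0, 228.0, 299.0] 452
lemon 0.47 [192.0, 216.0, 224.0, 249.0] 792
garlic 0.72 [276.0, 212.0, 302.0, 230.0] 306
onion 0.8 [192.0, 217.0, 223.0, 248.0] 807
side [[466.36597646996745, 0.0, 282.4988526523666], [0.0, 466.36597646996745, 214.64775441327563], [0.0, 0.0, 1.0]] [[-0.607, -0.795, 0.014], [-0.339, 0.243, -0.909], [0.719, -0.556, -0.417]] [0.365, 0.185, 0.738] cam [-0.246  0.655  0.47 ]
caddy 0.79 [349.0, 168.0, 375.0, 208.0] 759
salt_shaker 0.74 [172.0, 248.0, 201.0, 303.0] 1507
salt_shaker 0.66 [281.0, 212.0, 307.0, 258.0] 839
dark_jar 0.63 [229.0, 219.0, 255.0, 279.0] 1388
dark_jar 0.48 [281.0, 211.0, 302.0, 255.0] 849
green_jar 0.57 [227.0, 200.0, 251.0, 222.0] 444
wedge 0.84 [169.0, 247.0, 201.0, 303.0] 1472
lemon 0.87 [185.0, 244.0, 210.0, 268.0] 319
lemon 0.45 [345.0, 170.0, 377.0, 210.0] 774
garlic 0.85 [297.0, 207.0, 313.0, 231.0] 238
onion 0.7 [198.0, 192.0, 235.0, 229.0] 818
```

```bash
python3 - <<'E'
import cv2
for n,(a,b,c,d) in {"scene":(150,130,430,340),"side":(130,130,410,340)}.items():
    cv2.imwrite(f"pics/{n}0c.png",cv2.resize(cv2.imread(f"pics/{n}0.png")[b:d,a:c],None,fx=2.8,fy=2.8,interpolation=2))
E
```

```text
(no output)
```

View pics/scene0c.png

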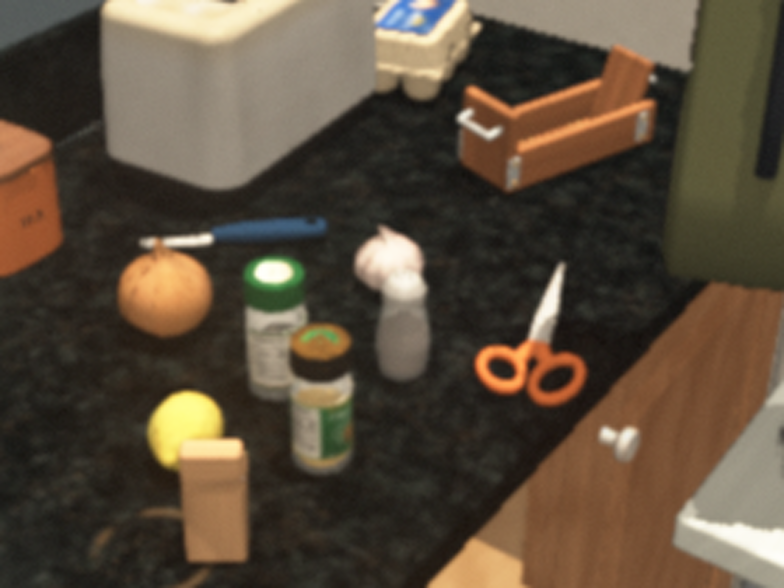

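View pics/side0c.png

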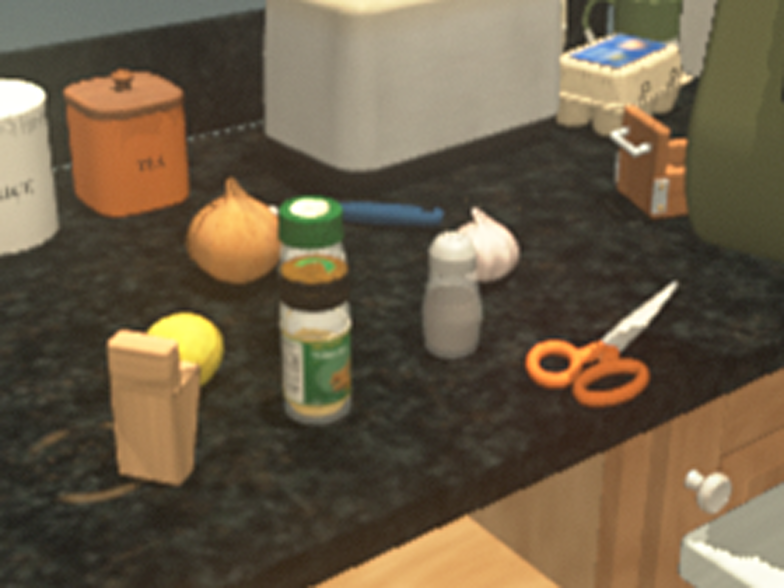

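The scene view shows the jars, shaker and wedge at the near side of the food. The caddy is at about (350,170), with its handled upright end nearest the camera. In the side view the green jar is behind the dark one, and the wedge's slanted face points right/back.

```bash
cat > h.py <<'E'
import numpy as np, cv2
from scipy.optimize import least_squares
from station import status, vision, silhouettes
PROF={"salt_shaker":[(0,22),(74,22),(90,11)],"dark_jar":[(0,21),(85,21),(85,22),(105,22)],"green_jar":[(0,22),(86,22),(86,22.5),(106,22.5)]}
def proj(p,X):
    c=np.atleast_2d(X)@np.array(p["R"]).T+p["t"]; q=c@np.array(p["K"]).T; return q[:,:2]/q[:,2:]
def ray(p,uv,z):
    uv=np.atleast_2d(uv); R=np.array(p["R"]); d=np.c_[uv,np.ones(len(uv))]@np.linalg.inv(p["K"]).T@R
    c=-R.T@p["t"]; return c+d*((z-c[2])/d[:,2])[:,None]
def turned(name,x,y,z0=0):
    a=np.linspace(0,2*np.pi,48)
    return np.vstack([np.c_[x+r/1e3*np.cos(a),y+r/1e3*np.sin(a),0*a+z0+h/1e3] for h,r in PROF[name]])
def box(P): return np.r_[P.min(0),P.max(0)]
def wedge_pts(x,y,yaw,z0=0):
    v=[(sx*.02,yy/1e3,z/1e3) for sx in(-1,1) for yy,z in[(9,0),(-13,0),(-34,64),(9,94),(-9,94),(-9,64)]]
    c,s=np.cos(yaw),np.sin(yaw); v=np.array(v); return np.c_[x+c*v[:,0]-s*v[:,1],y+s*v[:,0]+c*v[:,1],z0+v[:,2]]
def caddy_pts(x,y,yaw,v):
    c,s=np.cos(yaw),np.sin(yaw); v=np.array(v); return np.c_[x+c*v[:,0]-s*v[:,1],y+s*v[:,0]+c*v[:,1],v[:,2]]
def totool(d,yaw):  # world shift -> pendant shift for downward tool of yaw
    c,s=np.cos(yaw),np.sin(yaw); return np.array([c*d[0]+s*d[1],s*d[0]-c*d[1],-d[2]])/.5
E
python3 - <<'E'
from h import *
P={n:vision.camera(n) for n in("scene","side")}
use={"salt_shaker":[("scene",[281,227,302,263.5]),("side",[281,212,303,258])],
"dark_jar":[("scene",[253.5,246,276.5,299]),("side",[230,220.5,256,281])],
"green_jar":[("scene",[237.5,221.5,260.5,None]),("side",[229.5,200.5,253,None])]}
for n,obs in use.items():
    def f(v):
        r=[]
        for c,b in obs: r+=[m-q for m,q in zip(box(proj(P[c],turned(n,*v))),b) if q is not None]
        return r
    s=least_squares(f,[.5,.1]); print(n,s.x.round(4),np.round(s.fun,1))
p=P["scene"]
k=lambda u,v:(150+u/2.8,130+v/2.8)
print("wedge base",ray(p,[k(187,560),k(247,560)],0).round(3), "top",ray(p,[k(180,460),k(244,462),k(184,440),k(242,440)],.094).round(3))
print("caddy z0",ray(p,[k(462,165),k(513,190),k(650,140)],0).round(3))
print("caddy z86 end",ray(p,[k(465,87),k(512,110),k(613,48),k(655,72)],.086).round(3))
print("lemon",ray(p,[k(188,432)],.025).round(3),"garlic",ray(p,[k(390,262)],.03).round(3),"onion",ray(p,[k(166,293)],.04).round(3))
E
```

```text
salt_shaker [0.406  0.1288] [ 1.6 -3.4  1.   2.4 -1.5 -1.2 -0.9  0.3]
dark_jar [0.3876 0.2534] [ 0.1 -1.3 -0.3  0.3  0.6 -0.1 -0.6  1.1]
green_jar [0.4655 0.207 ] [ 0.2  0.1 -0.5  0.1  0.1  0.1]
wedge base [[0.397 0.393 0.   ]
 [0.365 0.37  0.   ]] top [[0.391 0.398 0.094]
 [0.357 0.376 0.094]
 [0.402 0.382 0.094]
 [0.372 0.36  0.094]]
caddy z0 [[ 0.541 -0.18   0.   ]
 [ 0.474 -0.166  0.   ]
 [ 0.413 -0.337  0.   ]]
caddy z86 end [[ 0.541 -0.179  0.086]
 [ 0.479 -0.163  0.086]
 [ 0.467 -0.344  0.086]
 [ 0.407 -0.317  0.086]]
lemon [[0.465 0.314 0.025]] garlic [[0.471 0.047 0.03 ]] onion [[0.584 0.205 0.04 ]]
```

```bash
python3 - <<'E'
from h import *
p=vision.camera("wrist"); print(np.round(-p["R"].T@p["t"],3),np.round(p["R"],3).tolist(),p["K"][0])
a=cv2.imread("pics/scene0.png"); im=np.hstack([a,p["pixels"][:,:,::-1]]); cv2.imwrite("pics/full1.png",cv2.resize(im,None,fx=.714,fy=.714,interpolation=3))
E
```

```text
[ 0.295 -0.47   0.384] [[0.405, -0.914, 0.001], [-0.88, -0.389, 0.272], [-0.249, -0.111, -0.962]] [363.76651756   0.         281.70171435]
```

View pics/full1.png

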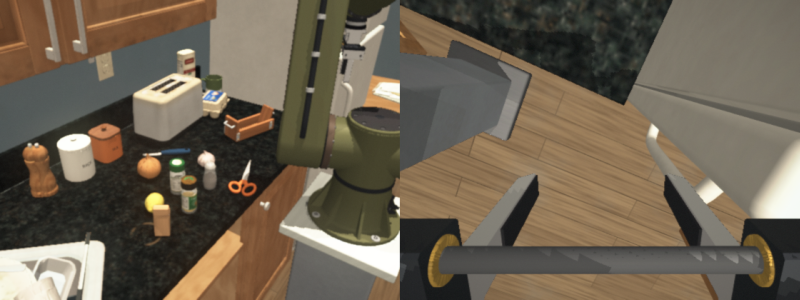

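Now fly above the caddy with the yaw roughly aligned (tool y along caddy x).

```bash
python3 -m pendant '[0.2,-0.08,-0.2,0,0,-0.2,1, 0.64,-0.27,-0.2,0,0,-0.51,1, 0.64,-0.27,-0.2,0,0,-0.51,1, 0.64,-0.27,-0.2,0,0,-0.51,1, 0.64,-0.27,-0.2,0,0,-0.51,1, 0.64,-0.27,-0.2,0,0,-0.51,1, 0.64,-0.27,-0.2,0,0,-0.51,1, 0.64,-0.27,-0.2,0,0,-0.51,1, 0.64,-0.27,-0.2,0,0,-0.51,1, 0.64,-0.27,-0.2,0,0,-0.51,1]'
python3 - <<'E'
from h import *
o=status.get_obs(); print(o["ee_pos"],o["eef_rot"],o["qpos"])
p=vision.camera("wrist"); cv2.imwrite("pics/w2.png",cv2.resize(p["pixels"][:,:,::-1],None,fx=1.4,fy=1.4,interpolation=2)); np.savez("w2.npz",**p)
E
```

```text
time_s: 2.05
ee_pos: [0.4601, -0.2506, 0.3052]
eef_rot: [-3.141, 0.0, 1.217]
force: [0.2, -0.4, 0.2]
grip_width: 0.0944
grip_force: 0.0
[ 0.46011665 -0.25055802  0.3051666 ] [-3.14120885e+00  1.19907409e-04  1.21741714e+00] [-5.68464401e-01  1.84265672e-01  1.43473857e+00 -1.99287755e-04
  1.52293778e+00 -2.15075620e-01]
```

View pics/w2.png

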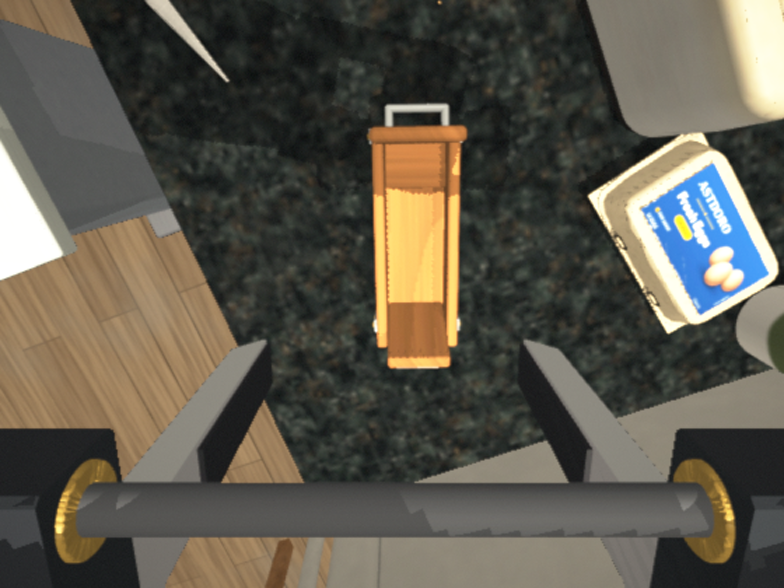

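Caddy is seen from above, upright end with handle at view (417,135) and leaning end at (418,365). The tool yaw is nearly aligned. I'll zoom for edge picks.

```bash
python3 - <<'E'
from h import *
p=dict(np.load("w2.npz")); im=p["pixels"][65:275,240:360,::-1]
a=cv2.resize(im[:105],None,fx=3.33*1.9,fy=3.33*1.7,interpolation=2)
big=cv2.resize(im,None,fx=5,fy=2.85,interpolation=2); cv2.imwrite("pics/w2c.png",big); print(big.shape)
E
```

```text
(598, 600, 3)
```

View pics/w2c.png

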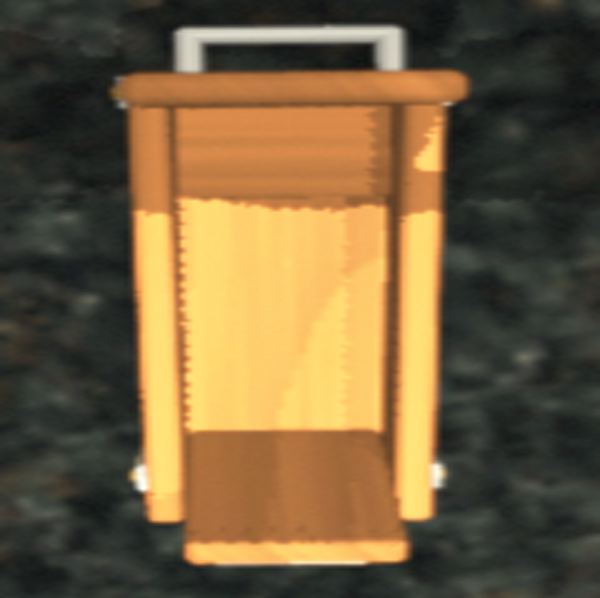

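```bash
python3 - <<'E'
from h import *
p=dict(np.load("w2.npz")); k=lambda u,v:np.array([240+u/5,65+v/2.85])
rows=[((0,80,86),290,104),((0,-93.6,86),297,541),((0,-68.5,10),287,430)]
rails=[((-27),173,210),(-27,184,518),(27,402,210),(27,399,518)]
def f(v):
    r=[]
    for P,u,vv in rows: r.append(proj(p,caddy_pts(*v,[np.array(P)/1e3]))[0,1]-k(u,vv)[1])
    for x,u,vv in rails:
        w=ray(p,k(u,vv),.046)[0]; c,s=np.cos(v[2]),np.sin(v[2]); r.append(((c*(w[0]-v[0])+s*(w[1]-v[1]))-x/1e3)*800)
    return r
s=least_squares(f,[.46,-.25,-.35]); print(s.x.round(4),np.round(s.fun,2))
P={n:vision.camera(n) for n in("scene",)}
for n,q in P.items():
    v=[(27,80,86),(-27,80,86),(27,-93.6,86),(-27,-93.6,86)]
    print(n,((proj(q,caddy_pts(*s.x,np.array(v)/1e3))-[150,130])*2.8).round(0).tolist())
E
```

```text
[ 0.479  -0.2548 -0.3331] [ 0.29 -0.05 -0.35 -0.17 -0.61  0.17  0.61]
scene [[479.0, 87.0], [515.0, 107.0], [611.0, 44.0], [648.0, 62.0]]
```

```bash
python3 -m pendant '[0.816,-0.387,-0.03,0,0,-0.013,1, 0.816,-0.387,-0.03,0,0,-0.013,1, 0.816,-0.387,-0.03,0,0,-0.013,1, 0.816,-0.387,-0.03,0,0,-0.013,1, 0.816,-0.387,-0.03,0,0,-0.013,1, 0.816,-0.387,-0.03,0,0,-0.013,1, 0.816,-0.387,-0.03,0,0,-0.013,1, 0.816,-0.387,-0.03,0,0,-0.013,1, 0.816,-0.387,-0.03,0,0,-0.013,1, 0.816,-0.387,-0.03,0,0,-0.013,1, 0.816,-0.387,-0.03,0,0,-0.013,1, 0.816,-0.387,-0.03,0,0,-0.013,1]'
python3 - <<'E'
from h import *
p=vision.camera("wrist"); cv2.imwrite("pics/w3.png",cv2.resize(p["pixels"][:,:,::-1],None,fx=1.4,fy=1.4,interpolation=2)); np.savez("w3.npz",**p)
for t in ["salt_shaker","dark_jar","green_jar","wedge","lemon","garlic","onion"]:
    for r in silhouettes(t,p)[:2]: print(t,round(r["score"],2),np.round(r["extent"]).tolist(), int(r["region"].sum()))
for n,xy in [("salt_shaker",(.406,.1288)),("dark_jar",(.3876,.2534)),("green_jar",(.4655,.207))]: print(n,box(proj(p,turned(n,*xy))).round(0))
E
```

```text
time_s: 3.35
ee_pos: [0.4206, 0.198, 0.3203]
eef_rot: [-3.142, 0.0, 1.236]
force: [-0.2, -0.0, 0.6]
grip_width: 0.0937
grip_force: 0.0
salt_shaker 0.98 [269.0, 202.0, 300.0, 246.0] 1087
dark_jar 0.66 [216.0, 115.0, 262.0, 159.0] 1549
green_jar 0.7 [299.0, 131.0, 342.0, 178.0] 1598
wedge 0.94 [177.0, 4.0, 231.0, 67.0] 1875
wedge 0.47 [272.0, 201.0, 302.0, 244.0] 1100
lemon 0.72 [264.0, 40.0, 311.0, 94.0] 1924
garlic 0.8 [339.0, 239.0, 371.0, 280.0] 1148
onion 0.55 [380.0, 91.0, 446.0, 156.0] 3152
salt_shaker [271. 198. 307. 247.]
dark_jar [215. 118. 261. 162.]
green_jar [295. 131. 339. 179.]
```

View pics/w3.png

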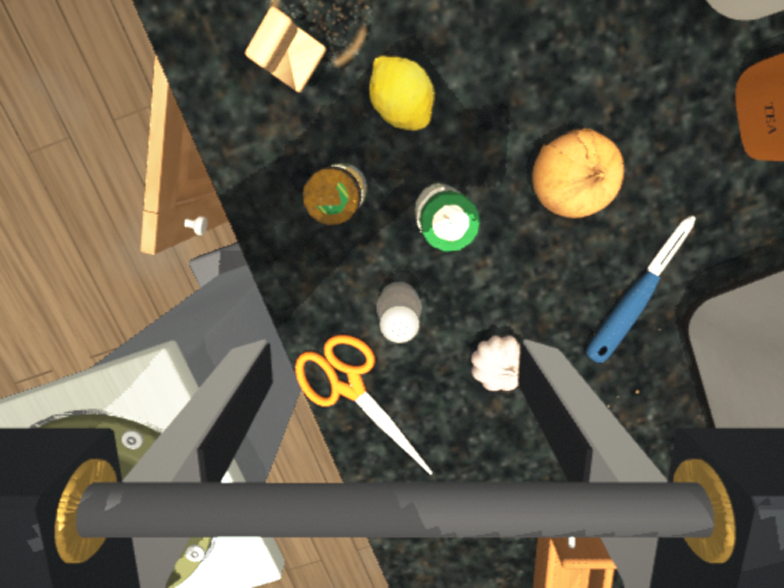

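Dark cap at view (331,195), green cap (450,221), shaker dome (400,323), and wedge top at about (285,50) with its flat face to the lower right or upper left. I'll solve for positions.

```bash
python3 - <<'E'
from h import *
p=dict(np.load("w3.npz"))
print("dark",ray(p,[np.array([330.5,195.5])/1.4],.105).round(4)); print("green",ray(p,[np.array([450,221])/1.4],.106).round(4)); 
print("shaker",ray(p,[np.array([400,324])/1.4],.083).round(4))
prior={"salt_shaker":((.406,.1288),[269,202,300.5,245]),"dark_jar":((.3876,.2534),[216.5,116,262,160]),"green_jar":((.4655,.207),[297.5,132,342,179])}
for n,(x0,b) in prior.items():
    s=least_squares(lambda v:box(proj(p,turned(n,*v)))-b,x0); print(n,s.x.round(4),s.fun.round(1))
im=p["pixels"][0:80,160:250,::-1]; cv2.imwrite("pics/wd.png",cv2.resize(im,None,fx=7,fy=7,interpolation=2))
E
```

```text
dark [[0.3885 0.2552 0.105 ]]
green [[0.4689 0.2068 0.106 ]]
shaker [[0.4025 0.1319 0.083 ]]
salt_shaker [0.4005 0.1295] [-2.  -3.   2.   2.8]
dark_jar [0.3897 0.2551] [ 0.1  0.1 -0.1 -0.1]
green_jar [0.4685 0.2055] [-0.3 -0.6  0.3  0.5]
```

View pics/wd.png

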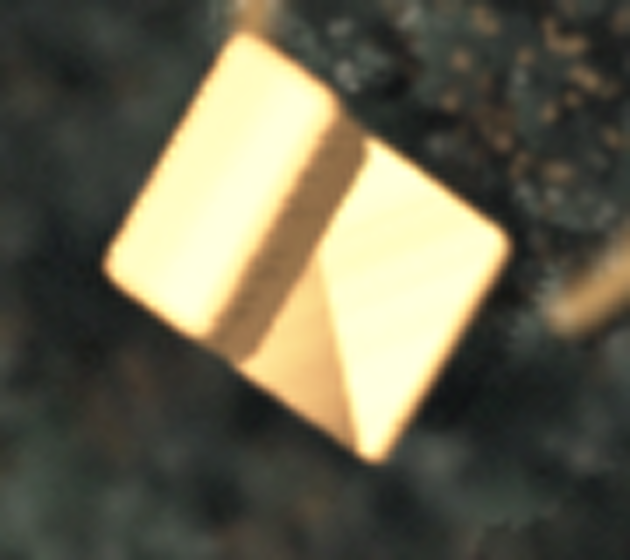

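```bash
python3 - <<'E'
from h import *
p=dict(np.load("w3.npz"))
M=np.array([(20,9,94),(-20,9,94),(20,-9,94),(-20,-9,94),(20,-34,64),(-20,-34,64)])/1e3
Q=np.array([(240,33),(103,265),(335,100),(205,335),(510,240),(375,465)])/7+[160,0]
f=lambda v:(proj(p,caddy_pts(*v,M))-Q).ravel()
for y0 in(1,2.5,-1):
    s=least_squares(f,[.385,.385,y0]); print(s.x.round(4),s.cost.round(2),s.fun.round(1))
E
```

```text
[0.3847 0.3758 0.6292] 6.31 [-0.7 -2.2 -1.3  0.5  1.1 -0.4 -0.7  1.3  0.8  0.6  0.8  0.4]
[0.3847 0.3758 0.6292] 6.31 [-0.7 -2.2 -1.3  0.5  1.1 -0.4 -0.7  1.3  0.8  0.6  0.8  0.4]
[0.3847 0.3758 0.6292] 6.31 [-0.7 -2.2 -1.3  0.5  1.1 -0.4 -0.7  1.3  0.8  0.6  0.8  0.4]
```

```bash
cat >> h.py <<'E'
def go(x,y,z,yaw=None):
    o=status.get_obs(); t=o["eef_rot"][2]; d=np.array([x,y,z])-o["ee_pos"]
    dy=0 if yaw is None else (yaw-t+np.pi)%(2*np.pi)-np.pi
    print(totool(d,t).round(3),"turn",round(-dy/(np.pi/2),4))
CAD=(.479,-.2548,-.3331)
def cad(cx,cy): return caddy_pts(*CAD,[(cx/1e3,cy/1e3,0)])[0,:2].round(4)
E
python3 -m pendant '[-0.14,0.011,0.1,0,0,0,0.5, -0.14,0.011,0.2,0,0,0,0.5, -0.14,0.011,0.3,0,0,0,0.5, -0.14,0.011,0.36,0,0,0,0.5, -0.14,0.011,0.43,0,0,0,0.5, -0.14,0.011,0.5,0,0,0,0.5, -0.14,0.011,0.55,0,0,0,0.5, -0.14,0.011,0.569,0,0,0,0.5, -0.14,0.011,0.569,0,0,0,0.5, -0.14,0.011,0.569,0,0,0,0.5]'
python3 - <<'E'
from h import *
go(.403,.130,.036,1.2377)
p=vision.camera("wrist"); cv2.imwrite("pics/w4.png",p["pixels"][:,:,::-1])
E
```

```text
time_s: 4.75
ee_pos: [0.4032, 0.1316, 0.037]
eef_rot: [3.14, -0.001, 1.237]
force: [0.5, 0.4, -0.4]
grip_width: 0.0704
grip_force: 0.0
[-0.003  0.001  0.002] turn -0.0003
```

View pics/w4.png

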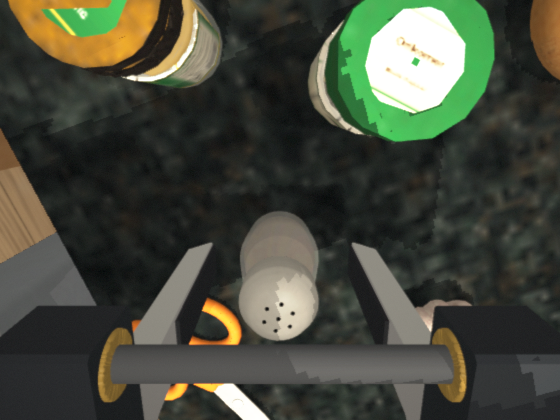

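The shaker stands between the fingers, dome at (279,303). I close on it and check the offset.

```bash
python3 -m pendant '[0,0,0,0,0,0,-0.1, 0,0,0,0,0,0,-0.2, 0,0,0,0,0,0,-0.3, 0,0,0,0,0,0,-0.3, 0,0,0,0,0,0,-0.3]' 15
python3 - <<'E'
from h import *
o=status.get_obs()
p=vision.camera("wrist"); r=silhouettes("salt_shaker",p)[0]; print(r["score"],r["extent"])
cv2.imwrite("pics/w5.png",p["pixels"][:,:,::-1])
c=ray(p,[(279,303)],.083)[0]; d=c-o["ee_pos"]; t=o["eef_rot"][2]; print(c,(totool(d,t)*.5).round(4))
x,y=cad(0,56); print(x,y); go(x,y,.25,1.2377); go(x,y,.063,1.2377)
E
```

```text
time_s: 5.3
ee_pos: [0.4026, 0.1315, 0.0361]
eef_rot: [3.141, -0.0, 1.237]
force: [-0.6, 0.0, 2.2]
grip_width: 0.0393
grip_force: 15.0
0.61 [242.2, 209.2, 322.8, 340.8]
[0.40198833 0.1338444  0.083     ] [ 0.0021 -0.0013 -0.0469]
0.4973 -0.2019
[-0.568  0.397 -0.428] turn -0.0002
[-0.568  0.397 -0.054] turn -0.0002
```

```bash
python3 -m pendant '[0,0,-0.06,0,0,0,-0.3, 0,0,-0.14,0,0,0,-0.3, 0,0,-0.22,0,0,0,-0.3, -0.06,0.04,-0.3,0,0,0,-0.3, -0.13,0.09,-0.33,0,0,0,-0.3, -0.2,0.14,-0.33,0,0,0,-0.3, -0.27,0.19,-0.33,0,0,0,-0.3, -0.34,0.24,-0.33,0,0,0,-0.3, -0.41,0.29,-0.33,0,0,0,-0.3, -0.48,0.34,-0.33,0,0,0,-0.3, -0.54,0.38,-0.33,0,0,0,-0.3, -0.572,0.397,-0.33,0,0,0,-0.3]'
python3 - <<'E'
from h import *
p=vision.camera("wrist"); cv2.imwrite("pics/w6.png",cv2.resize(p["pixels"][:,:,::-1],None,fx=1.4,fy=1.4)); np.savez("w6.npz",**p)
x,y=cad(0,54); go(x,y,.063,1.2377)
o=status.get_obs(); print(o["qpos"].round(2),o["grip_force"])
print("pred corners",(proj(p,caddy_pts(*CAD,np.array([(-27,80,86),(27,80,86),(-27,0,46),(27,0,46),(-27,-93.6,86),(27,-93.6,86)])/1e3))*1.4).round(0).tolist())
E
```

```text
time_s: 6.6
ee_pos: [0.4965, -0.2061, 0.2003]
eef_rot: [-3.141, 0.0, 1.235]
force: [-0.3, 0.2, -1.1]
grip_width: 0.0394
grip_force: 14.7
[ 0.006 -0.002  0.274] turn -0.0018
[-0.46  0.28  1.56 -0.    1.3  -0.13] 14.728516096947715
pred corners [[347.0, 238.0], [440.0, 238.0], [356.0, 342.0], [433.0, 342.0], [354.0, 493.0], [434.0, 493.0]]
```

View pics/w6.png

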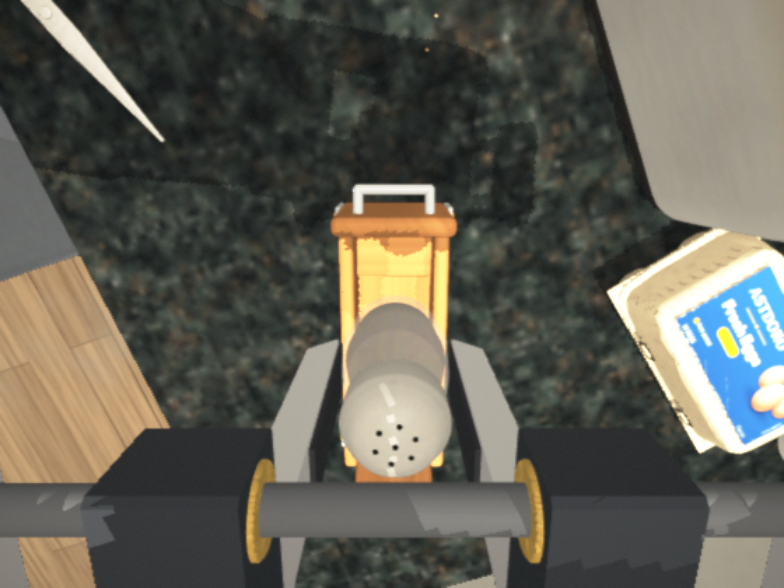

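Caddy edges match the prediction (upright inner edge at row 236, rails at 356/433), so I lower and release.

```bash
python3 -m pendant '[0.006,-0.002,0.08,0,0,-0.001,-0.3, 0.006,-0.002,0.16,0,0,-0.001,-0.3, 0.006,-0.002,0.22,0,0,-0.001,-0.3, 0.006,-0.002,0.255,0,0,-0.001,-0.3, 0.006,-0.002,0.27,0,0,-0.001,-0.3, 0.006,-0.002,0.276,0,0,-0.001,-0.3, 0.006,-0.002,0.276,0,0,-0.001,-0.3]'; python3 -m pendant '[0,0,0,0,0,0,-0.1, 0,0,0,0,0,0,0.2, 0,0,0,0,0,0,0.5, 0,0,0,0,0,0,0.5, 0,0,0,0,0,0,0.5, 0,0,-0.05,0,0,0,0.5, 0,0,-0.15,0,0,0,0.5, 0,0,-0.25,0,0,0,0.5, 0,0,-0.35,0,0,0,0.5, 0,0,-0.37,0,0,0,0.5]'
python3 - <<'E'
from h import *
p=vision.camera("wrist"); cv2.imwrite("pics/w7.png",p["pixels"][:,:,::-1]); np.savez("w7.npz",**p)
for r in silhouettes("salt_shaker",p)[:1]:
    print(r["score"],r["extent"]); print([(c,box(proj(p,turned("salt_shaker",*cad(0,c),.026))).round(0).tolist()) for c in(50,54,58)])
go(.389,.255,.20,1.2377)
E
```

```text
time_s: 7.35
ee_pos: [0.4968, -0.2004, 0.0636]
eef_rot: [3.141, 0.0, 1.239]
force: [-0.1, -0.4, -0.4]
grip_width: 0.0395
grip_force: 14.7
time_s: 8.35
ee_pos: [0.4978, -0.2012, 0.2539]
eef_rot: [3.133, 0.001, 1.239]
force: [0.6, -0.3, -0.1]
grip_width: 0.0706
grip_force: 0.0
0.62 [259.8, 163.7, 298.8, 212.8]
[(50, [257.0, 164.0, 303.0, 222.0]), (54, [257.0, 160.0, 304.0, 218.0]), (58, [257.0, 157.0, 304.0, 214.0])]
[ 0.792 -0.501  0.099] turn 0.0007
```

```bash
python3 -m pendant '[0.08,-0.05,0,0,0,0,0.5, 0.792,-0.501,0,0,0,0,0.5, 0.792,-0.501,0.03,0,0,0,0.5, 0.792,-0.501,0.05,0,0,0,0.5, 0.792,-0.501,0.06,0,0,0,0.5, 0.792,-0.501,0.08,0,0,0,0.5, 0.792,-0.501,0.1,0,0,0,0.5, 0.792,-0.501,0.1,0,0,0,0.5, 0.792,-0.501,0.1,0,0,0,0.5, 0.792,-0.501,0.1,0,0,0,0.5, 0.792,-0.501,0.1,0,0,0,0.5, 0.792,-0.501,0.1,0,0,0,0.5]'
python3 - <<'E'
from h import *
p=vision.camera("wrist"); np.savez("w8.npz",**p)
for n,x0 in (("dark_jar",(.389,.255)),("green_jar",(.4687,.206))):
    for r in silhouettes(n,p)[:1]:
        print(n,r["score"],r["extent"]); s=least_squares(lambda v:box(proj(p,turned(n,*v)))-r["extent"],x0); print(s.x.round(4),s.fun.round(1))
go(.389,.255,.044,1.2377)
E
```

```text
time_s: 9.65
ee_pos: [0.3881, 0.2551, 0.1964]
eef_rot: [-3.14, 0.002, 1.24]
force: [0.0, -0.4, -0.4]
grip_width: 0.0705
grip_force: 0.0
dark_jar 0.65 [256.0, 164.7, 310.5, 235.6]
[0.389  0.2553] [-1.1 -2.1  1.1  1.8]
green_jar 0.73 [349.9, 180.7, 428.7, 263.8]
[0.4697 0.2054] [-0.9  0.9  0.7 -0.7]
[ 0.001 -0.     0.307] turn -0.0001
```

```bash
python3 -m pendant '[0,0,0.08,0,0,0,0.5, 0,0,0.16,0,0,0,0.5, 0,0,0.24,0,0,0,0.5, 0,0,0.29,0,0,0,0.5, 0,0,0.307,0,0,0,0.5, 0,0,0.307,0,0,0,0.5, 0,0,0.307,0,0,0,0, 0,0,0.307,0,0,0,-0.2, 0,0,0.307,0,0,0,-0.3, 0,0,0.307,0,0,0,-0.3, 0,0,0.307,0,0,0,-0.3]' 15
python3 - <<'E'
from h import *
x,y=cad(0,9); go(x,y,.2,1.2377)
E
```

```text
time_s: 10.9
ee_pos: [0.3891, 0.2556, 0.0451]
eef_rot: [3.141, -0.001, 1.239]
force: [-1.6, 0.8, 6.7]
grip_width: 0.0439
grip_force: 15.0
[-0.889  0.503 -0.31 ] turn 0.0008
```

```bash
python3 -m pendant '[0,0,-0.06,0,0,0,-0.3, 0,0,-0.14,0,0,0,-0.3, 0,0,-0.22,0,0,0,-0.3, -0.07,0.04,-0.3,0,0,0,-0.3, -0.15,0.085,-0.32,0,0,0,-0.3, -0.23,0.13,-0.32,0,0,0,-0.3, -0.31,0.175,-0.32,0,0,0,-0.3, -0.39,0.22,-0.32,0,0,0,-0.3, -0.47,0.266,-0.32,0,0,0,-0.3, -0.55,0.311,-0.32,0,0,0,-0.3, -0.63,0.356,-0.32,0,0,0,-0.3, -0.71,0.402,-0.32,0,0,0,-0.3]'; python3 - <<'E'
from h import *
x,y=cad(0,9); go(x,y,.2,1.2377)
E
```

```text
time_s: 12.1
ee_pos: [0.4629, -0.1476, 0.2045]
eef_rot: [3.142, -0.0, 1.239]
force: [0.8, 0.4, -1.2]
grip_width: 0.0438
grip_force: 15.0
[-0.174  0.1    0.009] turn 0.0007
```

```bash
python3 -m pendant '[-0.07,0.04,0,0,0,0,-0.3, -0.13,0.075,0,0,0,0,-0.3, -0.178,0.1,0,0,0,0,-0.3, -0.178,0.1,0,0,0,0,-0.3, -0.178,0.1,0,0,0,0,-0.3]'; python3 - <<'E'
from h import *
o=status.get_obs()
p=vision.camera("wrist"); cv2.imwrite("pics/w9.png",cv2.resize(p["pixels"][:,:,::-1],None,fx=1.4,fy=1.4)); np.savez("w9.npz",**p)
z=o["ee_pos"][2]-.044
for r in silhouettes("dark_jar",p)[:1]:
    print(r["score"],r["extent"]); s=least_squares(lambda v:box(proj(p,turned("dark_jar",*v,z)))-r["extent"],o["ee_pos"][:2]); d=np.r_[s.x,0]-o["ee_pos"]; print((totool(d,o["eef_rot"][2])*.5).round(4),s.fun.round(1))
x,y=cad(0,9); go(x,y,.0555,1.2377)
E
```

```text
time_s: 12.6
ee_pos: [0.4811, -0.2461, 0.204]
eef_rot: [-3.141, -0.0, 1.238]
force: [-0.5, -0.3, -0.4]
grip_width: 0.0439
grip_force: 15.0
0.67 [226.5, 201.2, 338.0, 344.4]
[0.0098 0.     0.204 ] [ -4.6 -15.3   4.6  11.2]
[-0.001  0.002  0.298] turn 0.0012
```

View pics/w9.png

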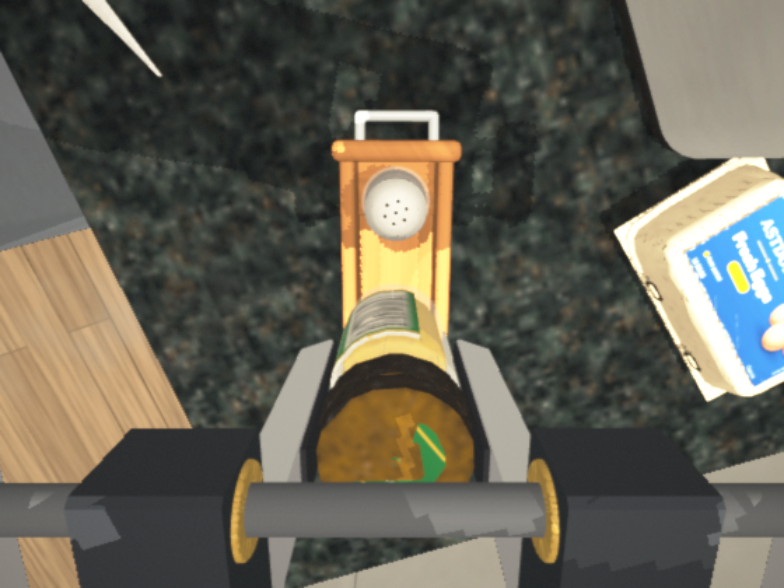

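Shaker stands on the step at view (395,205), with the dark jar held clear behind it. Lower to y≈6 and release.

```bash
python3 -m pendant '[-0.007,0.001,0.08,0,0,0,-0.3, -0.007,0.001,0.16,0,0,0,-0.3, -0.007,0.001,0.23,0,0,0,-0.3, -0.007,0.001,0.27,0,0,0,-0.3, -0.007,0.001,0.288,0,0,0,-0.3, -0.007,0.001,0.294,0,0,0,-0.3, -0.007,0.001,0.294,0,0,0,-0.3]'; python3 - <<'E'
from h import *
x,y=cad(0,9); go(x,y,.0555,1.2377)
E
```

```text
time_s: 13.4
ee_pos: [0.4811, -0.2495, 0.0583]
eef_rot: [3.141, 0.0, 1.239]
force: [0.4, -0.6, -0.8]
grip_width: 0.0436
grip_force: 15.0
[ 0.007 -0.001  0.006] turn 0.0011
```

```bash
python3 -m pendant '[0.005,0,0.003,0,0,0,-0.3, 0.005,0,0.006,0,0,0,-0.3, 0.005,0,0.006,0,0,0,-0.3, 0.005,0,0.006,0,0,0,-0.1, 0.005,0,0.006,0,0,0,0.2, 0.005,0,0.006,0,0,0,0.5, 0.005,0,0.006,0,0,0,0.5, 0.005,0,-0.05,0,0,0,0.5, 0.005,0,-0.15,0,0,0,0.5, 0.005,0,-0.25,0,0,0,0.5, 0.005,0,-0.35,0,0,0,0.5, 0.005,0,-0.4,0,0,0,0.5]'
python3 - <<'E'
from h import *
p=vision.camera("wrist"); cv2.imwrite("pics/w10.png",p["pixels"][:,:,::-1])
for n,z,c0 in(("dark_jar",.01,9),("salt_shaker",.026,55)):
  for r in silhouettes(n,p)[:1]:
    s=least_squares(lambda v:box(proj(p,turned(n,*v,z)))-r["extent"],cad(0,c0)); d=s.x-np.array(CAD[:2]); c,k=np.cos(CAD[2]),np.sin(CAD[2])
    print(n,r["score"],r["extent"],s.fun.round(1),"caddy xy",c*d[0]+k*d[1],-k*d[0]+c*d[1])
go(.4697,.2058,.20,1.2377)
E
```

```text
time_s: 14.6
ee_pos: [0.482, -0.2476, 0.262]
eef_rot: [3.136, 0.001, 1.239]
force: [-0.1, -0.4, -0.9]
grip_width: 0.0706
grip_force: 0.0
dark_jar 0.77 [257.1, 157.8, 304.2, 215.1] [-0.3 -2.1  0.3  1.8] caddy xy 8.479565768643258e-05 0.007957712664363244
salt_shaker 0.94 [257.7, 114.4, 301.2, 162.6] [-2. -1.  2.  1.] caddy xy -0.0010522826254162898 0.05585087903068918
[ 0.849 -0.318  0.117] turn 0.0007
```

```bash
python3 -m pendant '[0.08,-0.03,0,0,0,0,0.5, 0.849,-0.318,0,0,0,0,0.5, 0.849,-0.318,0.03,0,0,0,0.5, 0.849,-0.318,0.05,0,0,0,0.5, 0.849,-0.318,0.06,0,0,0,0.5, 0.849,-0.318,0.08,0,0,0,0.5, 0.849,-0.318,0.1,0,0,0,0.5, 0.849,-0.318,0.117,0,0,0,0.5, 0.849,-0.318,0.117,0,0,0,0.5, 0.849,-0.318,0.117,0,0,0,0.5, 0.849,-0.318,0.117,0,0,0,0.5, 0.849,-0.318,0.117,0,0,0,0.5]'
python3 - <<'E'
from h import *
p=vision.camera("wrist")
for n,x0 in (("green_jar",(.4687,.206)),):
    for r in silhouettes(n,p)[:1]:
        print(n,r["score"],r["extent"]); s=least_squares(lambda v:box(proj(p,turned(n,*v)))-r["extent"],x0); print(s.x.round(4),s.fun.round(1)); go(*s.x,.0445,1.2377)
E
```

```text
time_s: 15.95
ee_pos: [0.4691, 0.2054, 0.1979]
eef_rot: [-3.14, 0.001, 1.239]
force: [-0.2, -0.6, -0.2]
grip_width: 0.0704
grip_force: 0.0
green_jar 0.82 [256.8, 161.4, 309.9, 237.8]
[0.4701 0.2056] [-2.4  0.1  2.4  0. ]
[0.002 0.001 0.309] turn 0.0001
```

```bash
python3 -m pendant '[0.002,0.001,0.08,0,0,0,0.5, 0.002,0.001,0.16,0,0,0,0.5, 0.002,0.001,0.24,0,0,0,0.5, 0.002,0.001,0.29,0,0,0,0.5, 0.002,0.001,0.308,0,0,0,0.5, 0.002,0.001,0.308,0,0,0,0.5, 0.002,0.001,0.308,0,0,0,0, 0.002,0.001,0.308,0,0,0,-0.2, 0.002,0.001,0.308,0,0,0,-0.3, 0.002,0.001,0.308,0,0,0,-0.3, 0.002,0.001,0.308,0,0,0,-0.3]' 15
python3 - <<'E'
from h import *
x,y=cad(0,-40); go(x,y,.2,1.2377)
E
```

```text
time_s: 17.15
ee_pos: [0.4707, 0.2069, 0.0458]
eef_rot: [3.141, -0.001, 1.239]
force: [-1.7, -0.1, 6.0]
grip_width: 0.0455
grip_force: 15.0
[-0.948  0.316 -0.308] turn 0.0008
```

```bash
python3 -m pendant '[0,0,-0.06,0,0,0,-0.3, 0,0,-0.14,0,0,0,-0.3, 0,0,-0.22,0,0,0,-0.3, -0.08,0.026,-0.3,0,0,0,-0.3, -0.16,0.053,-0.32,0,0,0,-0.3, -0.25,0.083,-0.32,0,0,0,-0.3, -0.34,0.113,-0.32,0,0,0,-0.3, -0.43,0.143,-0.32,0,0,0,-0.3, -0.52,0.173,-0.32,0,0,0,-0.3, -0.61,0.203,-0.32,0,0,0,-0.3, -0.7,0.233,-0.32,0,0,0,-0.3, -0.79,0.263,-0.32,0,0,0,-0.3]'; python3 -m pendant '[-0.08,0.027,0,0,0,0,-0.3, -0.13,0.044,0,0,0,0,-0.3, -0.157,0.053,0,0,0,0,-0.3, -0.157,0.053,0,0,0,0,-0.3, -0.157,0.053,0,0,0,0,-0.3]'; python3 - <<'E'
from h import *
p=vision.camera("wrist"); cv2.imwrite("pics/w11.png",cv2.resize(p["pixels"][:,:,::-1],None,fx=1.4,fy=1.4))
x,y=cad(0,-39); go(x,y,.0558,1.2377)
E
```

```text
time_s: 18.35
ee_pos: [0.4654, -0.2116, 0.2051]
eef_rot: [3.141, 0.0, 1.239]
force: [1.1, 0.8, -1.6]
grip_width: 0.0458
grip_force: 15.0
time_s: 18.85
ee_pos: [0.4655, -0.2915, 0.2049]
eef_rot: [-3.141, -0.0, 1.239]
force: [0.4, -0.0, -1.0]
grip_width: 0.0456
grip_force: 15.0
[-0.001  0.001  0.298] turn 0.0014
```

View pics/w11.png

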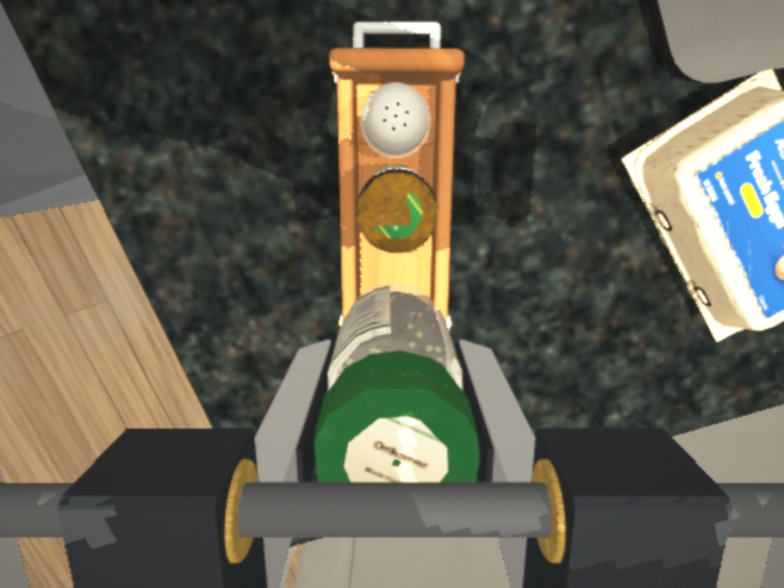

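Both placed items stand upright in the row at view (395,120) and (397,212). Lower the green jar, slide it up a few mm, then release.

```bash
python3 -m pendant '[-0.002,0.001,0.08,0,0,0,-0.3, -0.002,0.001,0.16,0,0,0,-0.3, -0.002,0.001,0.23,0,0,0,-0.3, -0.002,0.001,0.27,0,0,0,-0.3, -0.002,0.001,0.29,0,0,0,-0.3, -0.002,0.001,0.297,0,0,0,-0.3, -0.002,0.001,0.299,0,0,0,-0.3, -0.002,0.001,0.299,0,0,0,-0.3, 0.003,0.001,0.299,0,0,0,-0.3, 0.008,0.001,0.299,0,0,0,-0.3, 0.008,0.001,0.299,0,0,0,-0.3]'; python3 - <<'E'
from h import *
x,y=cad(0,-35); go(x,y,.0558,1.2377)
E
```

```text
time_s: 20.0
ee_pos: [0.4674, -0.2887, 0.0559]
eef_rot: [3.141, 0.0, 1.239]
force: [-0.2, -0.9, -0.2]
grip_width: 0.0457
grip_force: 15.0
[ 0.002 -0.     0.   ] turn 0.0009
```

```bash
python3 -m pendant '[0,0,0,0,0,0,-0.1, 0,0,0,0,0,0,0.2, 0,0,0,0,0,0,0.5, 0,0,0,0,0,0,0.5, 0,0,-0.06,0,0,0,0.5, 0,0,-0.16,0,0,0,0.5, 0,0,-0.26,0,0,0,0.5, 0,0,-0.36,0,0,0,0.5, 0,0,-0.42,0,0,0,0.5, 0,0,-0.42,0,0,0,0.5]'
python3 - <<'E'
from h import *
p=vision.camera("wrist"); cv2.imwrite("pics/w12.png",p["pixels"][:,:,::-1])
for n,z,c0 in(("green_jar",.01,-36),("dark_jar",.01,9),("salt_shaker",.026,55)):
  for r in silhouettes(n,p)[:1]:
    s=least_squares(lambda v:box(proj(p,turned(n,*v,z)))-r["extent"],cad(0,c0)); d=s.x-np.array(CAD[:2]); c,k=np.cos(CAD[2]),np.sin(CAD[2])
    print(n,r["score"],r["extent"],s.fun.round(1),"caddy xy",c*d[0]+k*d[1],-k*d[0]+c*d[1])
go(.3847,.3758,.25,2.2)
E
```

```text
time_s: 21.0
ee_pos: [0.4681, -0.2896, 0.2701]
eef_rot: [3.134, 0.002, 1.239]
force: [-0.7, -0.3, -0.1]
grip_width: 0.0707
grip_force: 0.0
green_jar 0.78 [259.3, 162.6, 303.6, 217.4] [-1.6 -4.   1.7  3.4] caddy xy 0.00175268950412295 -0.04208642428550844
dark_jar 0.94 [256.9, 116.3, 302.9, 164.9] [-1.2 -1.5  1.2  1.3] caddy xy 0.00025093220950219005 0.010200278195576453
[ 1.203 -0.588  0.028] turn -0.6119
```

```bash
python3 -m pendant '[0.06,-0.03,0,0,0,0,0.5, 0.95,-0.464,0.02,0,0,-0.2,0.5, 0.95,-0.464,0.02,0,0,-0.3,0.5, 0.95,-0.464,0.02,0,0,-0.4,0.5, 0.95,-0.464,0.02,0,0,-0.5,0.5, 0.95,-0.464,0.02,0,0,-0.6,0.5, 0.95,-0.464,0.02,0,0,-0.61,0.5, 0.95,-0.464,0.02,0,0,-0.61,0.5, 0.95,-0.464,0.02,0,0,-0.61,0.5, 0.95,-0.464,0.02,0,0,-0.61,0.5, 0.95,-0.464,0.02,0,0,-0.61,0.5, 0.95,-0.464,0.02,0,0,-0.61,0.5]'
python3 - <<'E'
from h import *
go(.3847,.3758,.25,2.2); print(status.get_obs()["qpos"].round(2))
E
```

```text
time_s: 22.4
ee_pos: [0.401, 0.2395, 0.2537]
eef_rot: [-3.139, -0.001, 2.202]
force: [-0.3, -0.6, -0.2]
grip_width: 0.0706
grip_force: 0.0
[0.239 0.134 0.007] turn 0.0012
[ 0.46  0.08  1.67  0.    1.4  -0.17]
```

```bash
python3 -m pendant '[0.08,0.045,0.02,0,0,0,0.5, 0.16,0.09,0.03,0,0,0,0.5, 0.239,0.134,0.03,0,0,0,0.5, 0.239,0.134,0.03,0,0,0,0.5, 0.239,0.134,0.03,0,0,0,0.5, 0.239,0.134,0.03,0,0,0,0.5]'
python3 - <<'E'
from h import *
p=vision.camera("wrist"); np.savez("w13.npz",**p)
for r in silhouettes("wedge",p)[:1]:
    l,t,rr,b=[int(q) for q in r["extent"]]; print(r["score"],l,t,rr,b)
cv2.imwrite("pics/w13.png",cv2.resize(p["pixels"][t-15:b+15,l-15:rr+15,::-1],None,fx=5,fy=5,interpolation=2))
print(box(proj(p,wedge_pts(.3847,.3758,.6292))))
E
```

```text
time_s: 23.0
ee_pos: [0.3871, 0.3707, 0.2399]
eef_rot: [-3.141, 0.0, 2.196]
force: [-0.3, -0.4, -0.4]
grip_width: 0.0707
grip_force: 0.0
0.9 263 162 305 215
[260.61303184 163.02332335 304.64893714 214.82847091]
```

View pics/w13.png

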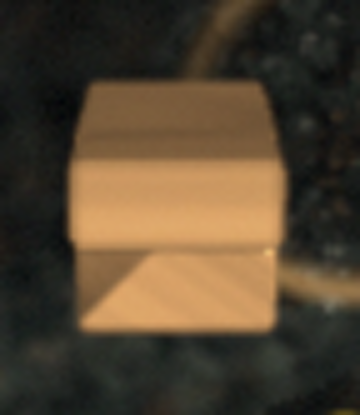

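Aligned: wedge's flat face is at the top (foot edge crop row 80), tab top is rows 160–247, ledge edge row 331.

```bash
python3 - <<'E'
from h import *
p=dict(np.load("w13.npz"))
M=np.array([(20,9,94),(-20,9,94),(20,-9,94),(-20,-9,94),(20,-34,64),(-20,-34,64),(20,9,0),(-20,9,0)])/1e3
Q=np.array([(286,160),(69,160),(286,247),(69,247),(278,331),(76,331),(266,80),(90,80)])/5+[248,147]
s=least_squares(lambda v:(proj(p,caddy_pts(*v,M))-Q).ravel(),[.385,.376,.63]); print(s.x.round(4),s.fun.round(1))
go(s.x[0],s.x[1],.055,s.x[2]+np.pi/2)
E
```

```text
[0.3848 0.3771 0.6253] [ 0.5 -0.9 -0.2 -0.9  0.1  1.   0.1  0.9 -0.6  0.7  0.6  0.7 -0.6 -0.7
  0.  -0.8]
[0.013 0.003 0.371] turn -0.0004
```

```bash
python3 -m pendant '[0.013,0.003,0.08,0,0,0,0.5, 0.013,0.003,0.16,0,0,0,0.5, 0.013,0.003,0.24,0,0,0,0.5, 0.013,0.003,0.31,0,0,0,0.5, 0.013,0.003,0.355,0,0,0,0.5, 0.013,0.003,0.371,0,0,0,0.5, 0.013,0.003,0.371,0,0,0,0.1, 0.013,0.003,0.371,0,0,0,-0.2, 0.013,0.003,0.371,0,0,0,-0.4, 0.013,0.003,0.371,0,0,0,-0.4, 0.013,0.003,0.371,0,0,0,-0.4]' 40
python3 - <<'E'
from h import *
o=status.get_obs(); d=np.array([.3848,.3771,0])-o["ee_pos"]; print("wedge-tcp tool xyz",totool(d,o["eef_rot"][2])*.5)
go(.40,.15,.25,1.2377)
E
```

```text
time_s: 24.2
ee_pos: [0.3846, 0.3784, 0.0559]
eef_rot: [3.14, -0.0, 2.197]
force: [-1.6, 0.0, 5.8]
grip_width: 0.0398
grip_force: 40.0
wedge-tcp tool xyz [-0.00116108 -0.00054266  0.05585401]
[-0.388 -0.243 -0.388] turn 0.6108
```

```bash
python3 -m pendant '[0,0,-0.08,0,0,0,-0.4, 0,0,-0.16,0,0,0,-0.4, 0,0,-0.24,0,0,0,-0.4, -0.05,-0.03,-0.32,0,0,0.06,-0.4, -0.11,-0.07,-0.388,0,0,0.14,-0.4, -0.17,-0.11,-0.388,0,0,0.22,-0.4, -0.23,-0.14,-0.388,0,0,0.3,-0.4, -0.29,-0.18,-0.388,0,0,0.38,-0.4, -0.35,-0.22,-0.388,0,0,0.46,-0.4, -0.388,-0.243,-0.388,0,0,0.54,-0.4, -0.388,-0.243,-0.388,0,0,0.611,-0.4, -0.388,-0.243,-0.388,0,0,0.611,-0.4]'
python3 - <<'E'
from h import *
x,y=cad(0,-76); go(x,y,.25,1.2377)
E
```

```text
time_s: 25.4
ee_pos: [0.3995, 0.1492, 0.2491]
eef_rot: [3.141, -0.0, 1.234]
force: [0.2, -0.5, -1.1]
grip_width: 0.0399
grip_force: 40.0
[-0.862  0.417 -0.002] turn -0.0021
```

```bash
python3 -m pendant '[-0.05,0.024,0,0,0,-0.002,-0.4, -0.13,0.063,0,0,0,-0.002,-0.4, -0.21,0.102,0,0,0,-0.002,-0.4, -0.29,0.14,0,0,0,-0.002,-0.4, -0.37,0.179,0,0,0,-0.002,-0.4, -0.45,0.218,0,0,0,-0.002,-0.4, -0.53,0.256,0,0,0,-0.002,-0.4, -0.61,0.295,0,0,0,-0.002,-0.4, -0.69,0.334,0,0,0,-0.002,-0.4, -0.77,0.372,0,0,0,-0.002,-0.4, -0.83,0.402,0,0,0,-0.002,-0.4, -0.862,0.417,0,0,0,-0.002,-0.4]'; python3 -m pendant '[0,0,0,0,0,0,-0.4, 0,0,0,0,0,0,-0.4, 0,0,0,0,0,0,-0.4]'
python3 - <<'E'
from h import *
x,y=cad(0,-75); go(x,y,.15,1.2377)
p=vision.camera("wrist"); cv2.imwrite("pics/w14.png",cv2.resize(p["pixels"][:,:,::-1],None,fx=1.4,fy=1.4))
np.savez("w14.npz",**p)
print((proj(p,caddy_pts(*CAD,np.array([(0,-36,116),(0,-36+22.5,116),(0,-36-22.5,116),(0,10,115),(0,80,86),(0,-93.6,86)])/1e3))*1.4).round(0).tolist())
E
```

```text
time_s: 26.6
ee_pos: [0.4556, -0.3278, 0.2483]
eef_rot: [-3.141, -0.0, 1.243]
force: [0.2, 0.0, -1.5]
grip_width: 0.0398
grip_force: 40.0
time_s: 26.9
ee_pos: [0.4557, -0.3247, 0.2491]
eef_rot: [3.142, -0.0, 1.243]
force: [0.2, 0.7, -1.9]
grip_width: 0.0398
grip_force: 40.0
[-0.003 -0.002  0.198] turn 0.0033
[[394.0, 218.0], [394.0, 180.0], [394.0, 254.0], [394.0, 139.0], [395.0, 20.0], [393.0, 294.0]]
```

View pics/w14.png

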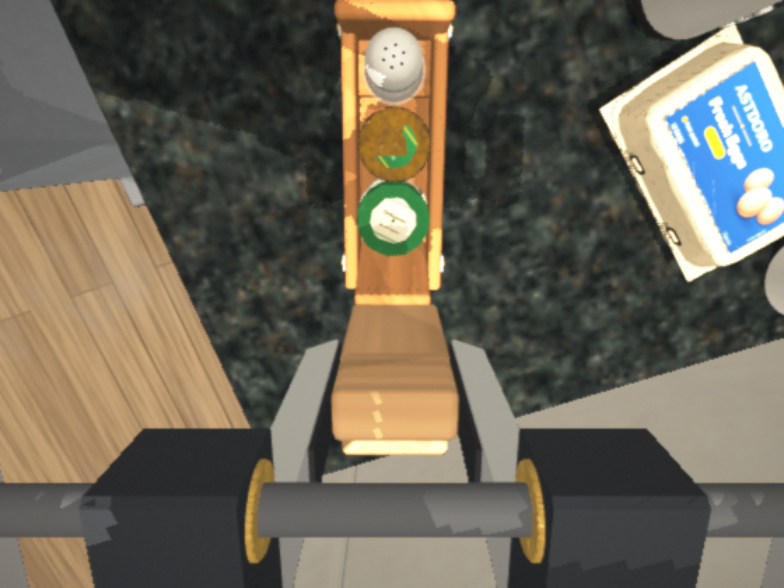

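All three stand upright in a row, green cap at view (394,217) just as predicted, with the gap open. Lower the wedge into it.

```bash
python3 -m pendant '[-0.003,-0.002,0.05,0,0,0.003,-0.4, -0.003,-0.002,0.1,0,0,0.003,-0.4, -0.003,-0.002,0.15,0,0,0.003,-0.4, -0.003,-0.002,0.18,0,0,0.003,-0.4, -0.003,-0.002,0.2,0,0,0.003,-0.4, -0.003,-0.002,0.21,0,0,0.003,-0.4, -0.003,-0.002,0.22,0,0,0.003,-0.4, -0.003,-0.002,0.22,0,0,0.003,-0.4]'
python3 - <<'E'
from h import *
x,y=cad(0,-75); go(x,y,.131,1.2377)
E
```

```text
time_s: 27.75
ee_pos: [0.4541, -0.3268, 0.139]
eef_rot: [3.141, 0.0, 1.236]
force: [-0.2, 0.1, -1.8]
grip_width: 0.0395
grip_force: 40.0
[0.002 0.    0.016] turn -0.0011
```

```bash
python3 -m pendant '[0.003,0,0.01,0,0,0,-0.4, 0.006,0,0.02,0,0,0,-0.4, 0.009,0,0.03,0,0,0,-0.4, 0.012,0,0.04,0,0,0,-0.4, 0.015,0,0.05,0,0,0,-0.4, 0.018,0,0.06,0,0,0,-0.4, 0.021,0,0.07,0,0,0,-0.4, 0.024,0,0.08,0,0,0,-0.4, 0.024,0,0.08,0,0,0,-0.4]'
python3 - <<'E'
from h import *
x,y=cad(0,-58.5); go(x,y,.078,1.2377); print(status.get_obs()["grip_width"])
E
```

```text
time_s: 28.65
ee_pos: [0.4578, -0.3153, 0.0982]
eef_rot: [-3.141, -0.0, 1.236]
force: [-0.2, -0.7, -2.1]
grip_width: 0.0395
grip_force: 40.0
[0.011 0.001 0.04 ] turn -0.0012
0.03948605111210369
```

```bash
python3 -m pendant '[0.002,0,0.006,0,0,0,-0.4, 0.004,0,0.012,0,0,0,-0.4, 0.006,0,0.018,0,0,0,-0.4, 0.008,0,0.024,0,0,0,-0.4, 0.008,0,0.024,0,0,0,-0.4]'
python3 -m pendant '[0.001,0,0.004,0,0,0,-0.4, 0.002,0,0.008,0,0,0,-0.4, 0.003,0,0.01,0,0,0,-0.4]'
python3 - <<'E'
from h import *
x,y=cad(0,-58.5); go(x,y,.078,1.2377)
E
```

```text
time_s: 29.15
ee_pos: [0.4591, -0.3116, 0.0865]
eef_rot: [-3.141, -0.0, 1.236]
force: [-1.1, -0.9, -1.9]
grip_width: 0.0399
grip_force: 40.0
time_s: 29.45
ee_pos: [0.4598, -0.3103, 0.0819]
eef_rot: [3.141, 0.0, 1.236]
force: [-0.8, -1.4, 0.2]
grip_width: 0.0398
grip_force: 40.0
[ 0.    -0.     0.008] turn -0.0012
```

```bash
python3 -m pendant '[0.001,0,0.004,0,0,0,-0.4, 0.001,0,0.006,0,0,0,-0.4, 0.001,0,0.006,0,0,0,-0.4]'
python3 -m pendant '[0.001,0,0.003,0,0,0,-0.4, 0.001,0,0.006,0,0,0,-0.4, 0.001,0,0.006,0,0,0,-0.4]'
python3 - <<'E'
from h import *
x,y=cad(0,-58.5); go(x,y,.078,1.2377)
E
```

```text
time_s: 29.75
ee_pos: [0.4604, -0.3097, 0.0794]
eef_rot: [3.141, -0.0, 1.236]
force: [1.0, 3.1, 5.7]
grip_width: 0.0395
grip_force: 40.0
time_s: 30.05
ee_pos: [0.4611, -0.3094, 0.0777]
eef_rot: [3.139, 0.0, 1.236]
force: [-1.2, 6.6, 18.5]
grip_width: 0.04
grip_force: 40.0
[-0.002 -0.002 -0.001] turn -0.001
```

Firm stop at 18 N with the foot at ~22 mm, as specified. Release and check.

```bash
python3 -m pendant '[0,0,0,0,0,0,-0.1, 0,0,0,0,0,0,0.2, 0,0,0,0,0,0,0.4, 0,0,0,0,0,0,0.4, 0,0,-0.06,0,0,0,0.4, 0,0,-0.16,0,0,0,0.4, 0,0,-0.26,0,0,0,0.4, -0.05,0,-0.34,0,0,0,0.4, -0.1,0,-0.36,0,0,0,0.4, -0.1,0,-0.36,0,0,0,0.4, -0.1,0,-0.36,0,0,0,0.4]'
python3 - <<'E'
from h import *
p=vision.camera("wrist"); cv2.imwrite("pics/w15.png",cv2.resize(p["pixels"][:300,150:430,::-1],None,fx=2,fy=2,interpolation=2))
for n,X in dict(shaker=(0,58,116),dark=(0,15,115),green=(0,-29,116),tabflat=(0,-51,116),tabback=(0,-69,116),ledge=(0,-94,86)).items(): print(n,((proj(p,caddy_pts(*CAD,[np.array(X)/1e3]))-[150,0])*2).round(0))
E
```

```text
time_s: 31.15
ee_pos: [0.4434, -0.3565, 0.2551]
eef_rot: [-3.141, -0.001, 1.235]
force: [-0.5, -0.4, -0.4]
grip_width: 0.0655
grip_force: 0.0
shaker [[264. -21.]]
dark [[265.  99.]]
green [[265. 212.]]
tabflat [[265. 265.]]
tabback [[265. 307.]]
ledge [[265. 351.]]
```

View pics/w15.png

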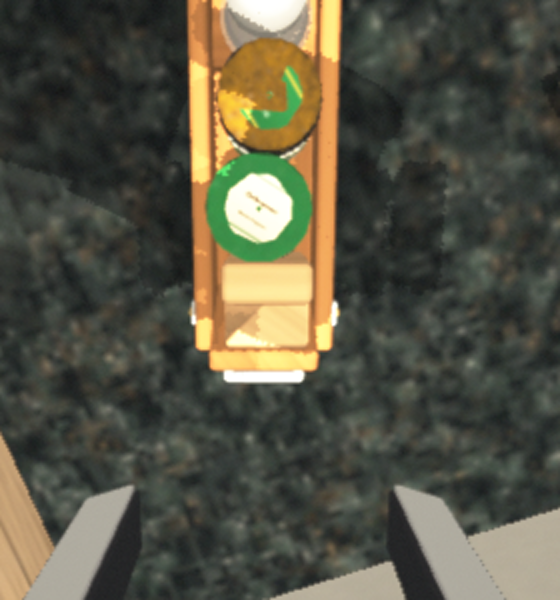

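The row is closed: dark cap at (270,96), green at (259,207), tab at rows 265–303. All are within about 2 mm of the packed positions, and the gripper is clear.

```bash
python3 -c "
from station import order; print(order.hand_in())"
```

```text
the job is handed in; nothing more can be done
None
```

The caddy is packed and the job handed in: shaker on the step, then the dark-capped and green-capped jars, with the wedge pushed tight and released; my last picture showed both jars and the wedge within about 2 mm of their packed positions, though the shaker was mostly out of frame and the hand-in gave no verdict.

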